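# Stow the ring clamp in the locked bench drawer

## Robot

A 7-joint arm with a two-finger parallel gripper is mounted at the origin on a cart in front of the work surface, level with it; the furniture and walls round the work are solid. World frame = base frame: x ahead of the robot, y to its left, z up, the work surface at z = 0. Lengths are in mm, angles in rad, forces in N, time in s.
With the tool pointing down it reaches from about 425 to 825 mm from the base axis. Payload 3.6 kg.
Tool frame: the origin (TCP) lies on the centre line of the jaws, within the pads' length; the fingertips stand arm.tips_ahead ahead of it and the grasp point (between the pads) lies 5 mm behind it (arm.tips_ahead is the distance from the TCP to the fingertips, in mm); z points along the fingers, y is the line along which they close (so a half turn about z gives the same grasp; the last joint's range is limited). The gripper opens to 93 mm and grips with 3 to 60 N. Pads are 15 mm wide; open, the fingers measure 128 mm over their backs; the gripper's body (75 mm by 188 mm) begins 65 mm behind the grasp point.
Start: joints at [-1.202, 0.615, -0.013, 1.423, 0.008, 1.103, -0.04], TCP at [250.568, 599.73, 195.34] pointing down, gripper open.
Joint ranges: [-3.12, 3.12], [-0.3, 2.06], [-1.34, 1.32], [0.26, 2.42], [-1.36, 4.5], [0.01, 1.98], [-2.84, 2.84]. Speed limits (rad/s): [2.79, 2.79, 3.14, 3.14, 3.14, 3.14, 3.14].

## Interface

Orientations are given as a unit quaternion [w, x, y, z].
In Python, from cell import arm, optics gives the robot as it stands.
- The arm moves only by the tool carry_out, never from a script. Its argument "motion" is one flat list of numbers, 5 for each row, row after row: the shift along the tool's x, y, z in cm, then the turn about the tool's z in degrees, then the opening, from -1 (shut) to 1 (fully open). A call has 1 to 10 rows; each row is the pose to reach, as a shift and turn from the pose commanded when the call began, along the tool's axes at that moment; what a row does not reach only later rows make up. A row lasts 1/10 s, in which the tool goes at most 50 mm and 8.59 degrees, less where a joint would pass 70% of its speed; a pose out of reach is approached as far as the arm can. A call with a gripper value outside its range is refused whole. The fingers move at their own pace and stop on an object; the grip force is fixed at half the most. Time passes only in rows, so rows that repeat a pose let the fingers close. It gives the time, the measured TCP pose, the force, the opening and the grip force at its end, in the units of the state.
- arm.get_obs(): the state, without advancing time (a new reading comes with each control period).
- optics.read_camera(name): name is "side" or "top"; returns the picture (384x512x3 uint8, red, green, blue); there is no depth.
- optics.calibration(name): a dict with "fx", "fy", "cx", "cy" (pixels), "k1" (the pictures are not rectified: a ray, as slopes to the right and down, at radius r is drawn at 1 + k1 r^2 times it, then the intrinsics apply), "world_from_camera" (4x4, takes a point from camera to world coordinates). Camera axes: x right, y down, z forward; pixel columns grow to the right and rows downward; lengths in mm; the calibration is good to about 2 mm. A picture is of the moment at which its call begins. calibration takes no time and is no camera call.
- arm.job_done(): hands the job in; it is judged then, once.
The state is a dict: "clock": time; "joints": joint angles; "qvel": joint speeds; "joint_torque": joint torques, N m; "position": TCP position; "tcp_rot": TCP orientation; "contact_force": force on the tool from outside, world axes, zero at the start; "wrist_torque": the same for the moment, N m; "grip_width": finger opening in mm; "finger_force": force on a finger pad.
Only numpy, scipy, OpenCV 4.12 (cv2) and the standard library are available. Lean on these libraries where they do the work, as an engineer would, in place of code of your own. Each camera call takes 0.05 s, during which the arm holds its last target. There are 200 camera calls.

## Task

Put the black ring clamp away in the drawer of the small wooden chest: swing the steel locking stay up on its hinge until it stands about upright, pull the drawer well open, and lay the clamp flat inside, crosswise. Then push the drawer fully home and only after that fold the stay all the way down again, so that the drawer is locked. Leave the other things on the bench where they are.

Things in the scene. Friction and masses are not known exactly. Their poses are not given: they have to be found in the camera images.
- chest: Small wooden chest with one drawer: box 129 mm (x) by 171 mm (y) by 76 mm tall, fixed. Origin under its centre; x points from its front to its back, y to its left as seen from the front, z up. It stands turned, its front to the robot's right. The stay hinge stands on its top.
- stay (a joint): Angle of the steel locking stay about its hinge: 0 = folded down, nose hanging in front of the drawer (locked); grows as the front end is lifted up and back (a turn about the chest's +y); 1.57 = about upright, stop at 1.9. Stiff by friction (0.13 N m, about 1.5 N at the tab): it remains at any angle where it is left.
- stay_hinge (a point): Centre of the stay's hinge axis, 88 mm above the bench, 28 mm behind and 30 mm right (-y) of the chest's middle. The axis lies along this frame's y. The frame turns with the stay; its x points from the tab to the hinge. The bracket's ears stand 15 mm either side and 18 mm over the chest's top.
- stay_tab (a point): Grip point in the thumb tab at the stay's free end: in the stay's frame 98.5 mm in front of the hinge axis and 12 mm above it. Tab: 12 (x) by 20 (y) by 26 mm tall, top 11 mm above this point. Gripped across its 20 mm it can turn between the fingers. The strap to the hinge is 20 mm wide, 5 mm thick; the nose below the tab hangs 33 mm below the axis, 5 mm before the drawer front.
- drawer (a joint): How far the drawer is out: 0 = fully home, 0.1 m = stop. Slides along the chest's -x, friction about 1 N, stays where it is left.
- drawer_handle (a point): Centre of the drawer's brass grip, 39.5 mm above the bench: an upright block 12 (x) by 14 (y) by 34 mm tall, 26 mm in front of the drawer front on a thin stem, 50 mm right (-y) of the drawer's middle. The chest's top is 36 mm above this point. Axes as chest.
- drawer_floor (a point): Centre of the drawer's inner floor, 13.5 mm above the bench; moves with the drawer, axes as chest. Inside: 103 mm (x) by 137 mm (y), walls 44 mm high and 4 mm thick, front panel 6 mm thick and 52 mm above the floor. Closed, it lies 3 mm before the chest's middle. Fully open, the inside is clear of the chest's top from 53 mm before this point to 38 mm behind it.
- clamp_center (a point): Centre of the black ring clamp (a flat wooden and leather hand clamp), 31 mm (x) by 107 mm (y, its long axis) by 27 mm tall, lying flat on the bench; this point is half-way up, 13.5 mm above its underside. Weight about 70 g. Gripped across its 31 mm. It fits the drawer only crosswise, its length along the drawer's y.
- charcoal_block: Bystander: black rectangular block 58 x 88 x 30 mm tall, origin under its centre.
- square_jar: Bystander: square jar of tan grain 52 x 52 x 50 mm tall, origin under its centre.
- tin: Bystander: flat round tin 52 mm across, 20 mm tall, origin under its centre.
- needle_bottle: Bystander: squeeze bottle with a needle cap, 43 mm across, 105 mm tall, origin under its centre.
- pot: Bystander: low round green pot 40 mm across, 24 mm tall, origin under its centre.
- torch_top (a point): Fixed obstacle: top of the hand torch clamped upright at the bench's front edge; it fills 50 mm across x, and in y from 75 mm left to 82 mm right (nozzle) of this point, up to 0.2 m above the bench.
- stand_post (a point): Fixed obstacle: top of the torch stand's thin post (8 mm thick, 150 mm tall, round foot 66 mm across); a level arm at 106 mm height runs from it towards the torch, 80 mm nearer the robot.
- lens_post (a point): Fixed obstacle: top of the third hand's thin post (112 mm tall, foot 65 mm across); its round lens (52 mm across, 100 to 115 mm high) reaches 65 mm from it towards the robot and to the left, an arm 45 mm high reaches 100 mm the other way.
- micromotor: Fixed obstacle: white motor control unit, about 120 x 126 mm, 85 mm tall, origin under it near its middle. Behind the clamp's places, to the robot's left, the bench rises in a step 90 mm high.
- handpiece: Fixed obstacle: handpiece standing upright, 29 mm across, 166 mm tall, origin under its centre.
- under_lamp (a point): Point on the bench right below the centre of a fixed obstacle: the round lamp head, a disc 124 mm across and 30 mm thick whose underside is 0.595 m above the bench, on an arm leading away from the robot. A raised wrist or forearm can strike it: pass between it and the robot.

How it is judged:
By the outcome, as a careful person would: the job done as asked, in the order asked, and still so for the second after the job is handed in, with the robot touching nothing.
It also fails if it takes over 72 s, if anything falls off the work surface, if the arm or the gripper's body presses on something with over 40 N, if the wrist force passes 120 N, or if a joint passes its speed limit or range.

## Working session

There is one attempt and no reset: what is moved stays moved. The work goes in short steps, Python scripts to look and compute and a tool call to move; the robot and the scene stay as the last step left them, time stands still between calls to the robot, and variables do not carry over. Pictures are saved under pics/ and viewed, at most 10 in all, crops included, and the job is handed in when it is done.

Besides the shell and the picture viewer there is one more tool, called after "Emit:" as a command line: name --argument value ..., lists and objects as JSON in quotes. carry_out: Moves the arm, as the interface text tells. Its arguments: {"type":"object","properties":{"motion":{"type":"array"}},"required":["motion"]}

```bash
mkdir -p pics; ls; python3 - <<'E'
from cell import arm, optics
import cv2, numpy as np
for n in("top","side"):
    im=optics.read_camera(n); cv2.imwrite(f"pics/{n}0.png",cv2.resize(im[:,:,::-1],(800,600),interpolation=cv2.INTER_CUBIC)); cv2.imwrite(f"{n}0raw.png",im[:,:,::-1])
    c=optics.calibration(n); print({k:(np.round(v,4).tolist() if hasattr(v,'shape') else v) for k,v in c.items()})
o=arm.get_obs(); print(o); print(arm.tips_ahead)
E
```

```text
pics
{'fx': 489.91738522385424, 'fy': 489.91738522385424, 'cx': 254.20211068494956, 'cy': 199.86507828106332, 'k1': -0.12938641571230658, 'world_from_camera': [[-0.0172, -0.9968, 0.0775, 455.7245], [-0.9997, 0.0158, -0.0185, -74.5579], [0.0173, -0.0778, -0.9968, 1588.2215], [0.0, 0.0, 0.0, 1.0]]}
{'fx': 415.6639472022464, 'fy': 415.6639472022464, 'cx': 252.84075443238592, 'cy': 197.9833384356424, 'k1': -0.04533809327349723, 'world_from_camera': [[0.9999, -0.0118, -0.0001, 571.1778], [-0.0074, -0.6326, 0.7745, -1078.4227], [-0.0092, -0.7744, -0.6326, 944.1703], [0.0, 0.0, 0.0, 1.0]]}
{'clock': 0.1, 'joints': array([-1.20145704,  0.61583383, -0.01262119,  1.42470063,  0.00806829,
        1.1033854 , -0.04038312]), 'qvel': array([ 0.00093465, -0.00213001,  0.00088937, -0.00399463, -0.00142659,
       -0.00084969,  0.00056226]), 'joint_torque': array([ 1.23158010e-03, -4.60039508e+01,  2.09869724e-01, -1.66245979e+01,
       -6.11569081e-02,  1.68814184e-02,  1.34691686e-04]), 'position': array([250.31910806, 599.05845201, 194.30228578]), 'tcp_rot': array([-2.25819417e-04,  1.96594795e-01,  9.80484161e-01, -1.11647837e-03]), 'contact_force': array([ 0.41413356, -0.27587744,  0.32977018]), 'wrist_torque': array([-0.04243395, -0.04272919, -0.01542821]), 'finger_force': 0.0, 'grip_width': 92.8868640349483}
14.0
```

View pics/top0.png

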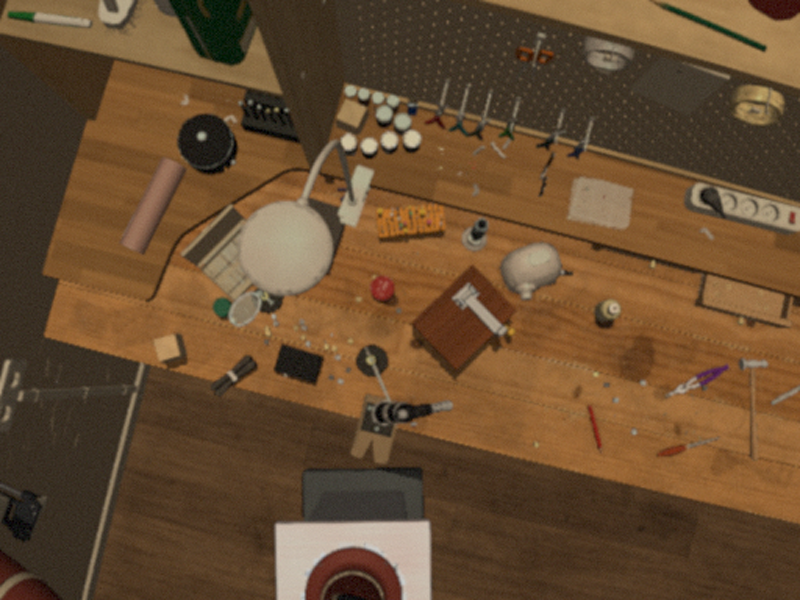

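View pics/side0.png

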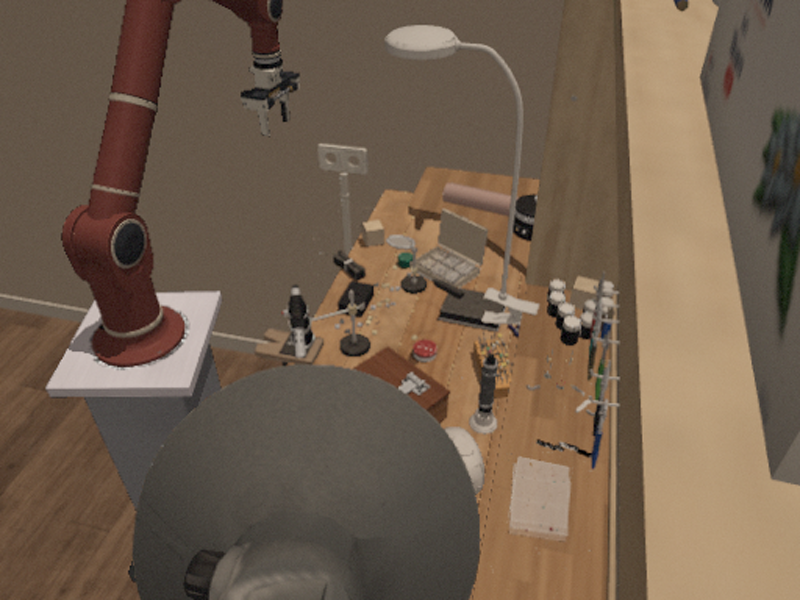

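The top view shows the chest at about (465,320), the stay running from (465,293) to its tab at (500,330), and the brass handle at (511,331). The clamp is at (235,375), the charcoal block at (300,363) and the torch at (405,410). In the side view a lampshade hides the front of the bench. Next I'll measure the chest and clamp from the top view.

```bash
cat > h.py <<'E'
import numpy as np, cv2
from scipy.spatial.transform import Rotation as R
from cell import arm, optics
def KD(n):
    c=optics.calibration(n); return np.array([[c['fx'],0,c['cx']],[0,c['fy'],c['cy']],[0,0,1.]]),np.array([c['k1'],0,0,0.]),np.array(c['world_from_camera'])
def ray(n,px):
    K,D,T=KD(n); u=cv2.undistortPoints(np.float64(px).reshape(-1,1,2),K,D).reshape(-1,2)
    return T[:3,3],np.c_[u,np.ones(len(u))]@T[:3,:3].T
def onz(n,px,z):
    o,d=ray(n,px); return o+d*((z-o[2])/d[:,2])[:,None]
def proj(n,P):
    K,D,T=KD(n); W=np.linalg.inv(T); return cv2.projectPoints(np.float64(P).reshape(-1,1,3),cv2.Rodrigues(W[:3,:3])[0],W[:3,3],K,D)[0].reshape(-1,2)
def pose():
    o=arm.get_obs(); q=o['tcp_rot']; return o['position'],R.from_quat([q[1],q[2],q[3],q[0]]),o
def rel(target,yjaw=None):
    "TCP target (mm) and world angle (deg) of the jaw line -> tool shift cm, turn deg"
    p,r,o=pose(); s=r.inv().apply(np.array(target)-p)/10; t=0
    if yjaw is not None:
        y=r.as_matrix()[:,1]; a=np.degrees(np.arctan2(y[1],y[0])); t=-((yjaw-a+90)%180-90)   # tool z is down
    return np.round(s,2),round(t,1)
E
python3 - <<'E'
from h import *
im=cv2.imread('top0raw.png'); 
def mask(roi,f,name,z):
    x0,y0,x1,y1=roi; b=im[y0:y1,x0:x1].astype(int); m=f(b[...,0],b[...,1],b[...,2]).astype(np.uint8)
    m=cv2.morphologyEx(m,cv2.MORPH_OPEN,np.ones((2,2),np.uint8))
    c=max(cv2.findContours(m,0,1)[0],key=cv2.contourArea).reshape(-1,2)+[x0,y0]
    W=onz('top',c,z)[:,:2]; (ce,sz,an)=cv2.minAreaRect(W.astype(np.float32)); print(name,c.mean(0).round(1),'ctr',np.round(ce,1),'size',np.round(sz,1),'ang',round(an,1)); return c
cc=[]
cc.append(mask((255,165,338,245),lambda b,g,r:(r<115)&(r>g*1.35)|((abs(r-b)<30)&(b>95)),'chest',76))
cc.append(mask((128,222,170,256),lambda b,g,r:(r<75),'clamp',27))
cc.append(mask((172,216,210,250),lambda b,g,r:(r<60),'block',30))
cc.append(mask((285,178,330,220),lambda b,g,r:(abs(r-b)<35)&(b>95),'stay',95))
# gamma crop
crop=im[150:270,120:360].copy(); big=cv2.resize(crop,None,fx=3.3,fy=3.3,interpolation=cv2.INTER_CUBIC); big=np.clip((big/255.)**.7*255,0,255).astype(np.uint8)
for c in cc: cv2.polylines(big,[((c-[120,150]+.5)*3.3).astype(np.int32)],True,(0,255,0),1)
cv2.imwrite('pics/crop1.png',big)
E
```

```text
chest [299.5 203.9] ctr [ 539.2 -237.4] size [162.3 201. ] ang 43.8
clamp [157.3 236.4] ctr [466.7 208.9] size [32.  48.7] ang 34.1
block [192.  233.7] ctr [471.6  96.3] size [87.6 56.9] ang 71.7
stay [298.5 190.8] ctr [ 597.7 -241.2] size [34.7 41.6] ang 43.9
```

View pics/crop1.png

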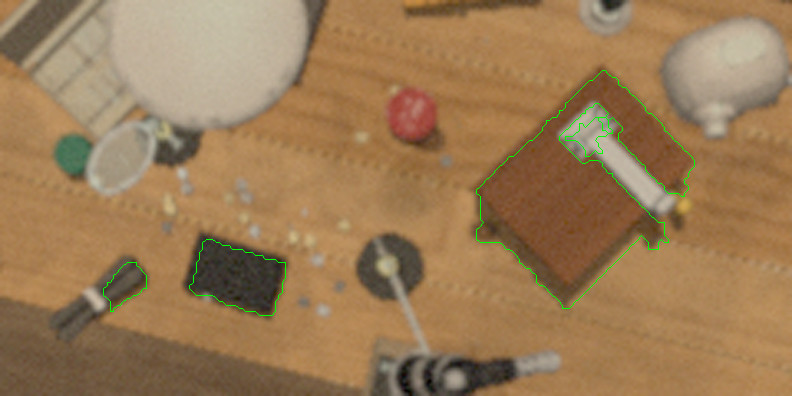

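The crop shows the chest's top corners at (603,71), (693,158) and (478,190). The tab is at (663,205), the handle at (684,206), and the clamp runs from (60,330) to (138,268), crop pixels throughout.

```bash
python3 - <<'E'
from h import *
f=lambda *p: np.array(p)/3.3+[120,150]-.5
c=onz('top',f((603,71),(693,158),(478,190),(568,288)),76)[:,:2]; print('corners',c.round(1).tolist(), [np.linalg.norm(c[i]-c[j]).round(1) for i,j in((0,1),(0,2),(1,3),(2,3))])
for i,j in((0,1),(2,3),(0,2),(1,3)): d=c[j]-c[i]; print(np.degrees(np.arctan2(d[1],d[0])).round(1),end=' ')
print('ctr',(c[1]+c[2])/2)
print('hinge',onz('top',f((588,132)),92),'tab',onz('top',f((663,205)),111),'handle',onz('top',f((684,206)),56.5))
im=cv2.imread('top0raw.png')
g=im[222:256,130:170].astype(int); m=((g[...,2]-g[...,0])<45).astype(np.uint8)
m=cv2.morphologyEx(m,cv2.MORPH_CLOSE,np.ones((3,3)));k=max(cv2.findContours(m,0,1)[0],key=cv2.contourArea).reshape(-1,2)+[130,222]
print('clamp',cv2.minAreaRect(onz('top',k,20)[:,:2].astype(np.float32)))
# red-brown chest top
g=im[150:270,250:345].astype(int); m=((g[...,2]>1.7*g[...,1])&(g[...,2]<150)).astype(np.uint8)
m=cv2.morphologyEx(m,cv2.MORPH_OPEN,np.ones((3,3)));k=max(cv2.findContours(m,0,1)[0],key=cv2.contourArea).reshape(-1,2)+[250,150]
print('chest',cv2.minAreaRect(onz('top',k,76)[:,:2].astype(np.float32)))
print(pose()[0],rel((0,0,0),0), g[50,50])
for n,p in dict(torch=(440,375),nozzle=(553,360),stand=(388,264),tin=(412,115),needle=(606,10),pot=(72,155)).items(): print(n,onz('top',f(p),150 if n in('torch','nozzle','stand') else 20)[0].round())
E
```

```text
corners [[661.2, -254.2], [577.3, -337.4], [550.4, -133.7], [457.2, -216.2]] [np.float64(118.2), np.float64(163.7), np.float64(170.7), np.float64(124.5)]
-135.2 -138.5 132.6 134.8 ctr [ 563.86632794 -235.56014209]
hinge [[ 601.898638   -236.72199679   92.        ]] tab [[ 531.60585575 -302.27495301  111.        ]] handle [[ 533.10434103 -330.82914508   56.5       ]]
clamp ((445.73046875, 243.04286193847656), (39.021453857421875, 123.78752136230469), 41.30711364746094)
chest ((561.9428100585938, -235.27932739257812), (132.26058959960938, 173.0926971435547), 42.87238311767578)
[250.31910806 599.05845201 194.30228578] (array([  0.  , -64.88,  19.58]), np.float64(67.3)) [17 45 86]
torch [382. -94. 150.]
nozzle [ 394. -195.  150.]
stand [481. -50. 150.]
tin [628. -73.  20.]
needle [ 729. -265.   20.]
pot [594. 260.  20.]
```

```bash
cat >> h.py <<'E'
A=42.9; C=np.array([562.3,-234.3]); ex=np.array([np.cos(np.radians(A)),np.sin(np.radians(A))]); ey=np.array([-ex[1],ex[0]])
def ch(x,y,z): return np.r_[C+x*ex+y*ey,z]   # chest frame -> world
def plan(wps,mm=40,deg=8,start=None,r10=False):
    "wps: (xyz, jaw deg (absolute, unwrapped), opening[, n rows]); prints calls"
    p,r,o=pose(); y=r.as_matrix()[:,1]; a=np.degrees(np.arctan2(y[1],y[0]))
    print('at',p.round(1),'jaw',a.round(1),'t',round(o['clock'],2))
    a0=wps[0][1]; a+=360*round((a0-a)/360); 
    if abs(a-a0)>150: print('CHECK wrap')
    rows=[];P,Q=np.array(p),a
    for w in wps:
        T,J,g=np.array(w[0]),w[1],w[2]; n=w[3] if len(w)>3 else max(1,int(np.ceil(max(np.linalg.norm(T-P)/mm,abs(J-Q)/deg))))
        rows+=[(P+(T-P)*k/n,Q+(J-Q)*k/n,g) for k in range(1,n+1)]; P,Q=T,J
    b,ba=np.array(p),a
    for i in range(0,len(rows),10):
        ang=np.radians(ba); Y=np.array([np.cos(ang),np.sin(ang),0]); Z=np.array([0,0,-1.]); X=np.cross(Y,Z)
        out=[]
        for T,J,g in rows[i:i+10]:
            d=(T-b)/10; out+=[round(float(d@X),2),round(float(d@Y),2),round(float(d@Z),2),round(float(-(J-ba)),1),g]
        print(' | '.join(str(out[k:k+5])[1:-1] for k in range(0,len(out),5))); b,ba=rows[i:i+10][-1][0],rows[i:i+10][-1][1]
def st():
    p,r,o=pose(); print(round(o['clock'],2),p.round(1),'F',np.round(o['contact_force'],1),'w',round(o['grip_width'],1),'f',round(o['finger_force'],1))
E
python3 - <<'E'
from h import *
print('lamp',onz('top',np.array([[286,247]])/1.5625,610), 'tab',ch(-70.5,-30,100),'handle',ch(-90.5,-50,39.5))
t=ch(-70.5,-30,100)
plan([((300,540,290),67.3,0),((440,300,290),20,0),((470,100,290),-10,0),((500,-120,280),-35,0),((t[0],t[1],200),A-90,0),((t[0],t[1],130),A-90,0),((t[0],t[1],130),A-90,0,2)],mm=45)
E
```

```text
lamp [[618.64987282  49.46562831 610.        ]] tab [ 531.0773517  -304.26710823  100.        ] handle [ 530.04091111 -332.53238358   39.5       ]
at [250.3 599.1 194.3] jaw 67.3 t 0.1
-2.29, -1.18, -3.19, 0.0, 0 | -4.57, -2.36, -6.38, 0.0, 0 | -6.86, -3.53, -9.57, 0.0, 0 | -10.03, -5.93, -9.57, 6.8, 0 | -13.2, -8.32, -9.57, 13.5, 0 | -16.36, -10.71, -9.57, 20.3, 0 | -19.53, -13.1, -9.57, 27.1, 0 | -22.7, -15.5, -9.57, 33.8, 0 | -25.86, -17.89, -9.57, 40.6, 0 | -29.03, -20.28, -9.57, 47.3, 0
-3.96, -0.8, 0.0, 6.0, 0 | -7.93, -1.61, 0.0, 12.0, 0 | -11.89, -2.41, 0.0, 18.0, 0 | -15.86, -3.22, 0.0, 24.0, 0 | -19.82, -4.02, 0.0, 30.0, 0 | -24.16, -4.96, 0.2, 35.0, 0 | -28.5, -5.9, 0.4, 40.0, 0 | -32.84, -6.84, 0.6, 45.0, 0 | -37.18, -7.79, 0.8, 50.0, 0 | -41.52, -8.73, 1.0, 55.0, 0
-2.66, 2.62, 1.6, 2.4, 0 | -5.32, 5.25, 3.2, 4.8, 0 | -7.99, 7.87, 4.8, 7.3, 0 | -10.65, 10.49, 6.4, 9.7, 0 | -13.31, 13.11, 8.0, 12.1, 0 | -13.31, 13.11, 11.5, 12.1, 0 | -13.31, 13.11, 15.0, 12.1, 0 | -13.31, 13.11, 15.0, 12.1, 0 | -13.31, 13.11, 15.0, 12.1, 0
```

Emit:
carry_out --motion '[-2.3, -1.2, -1.6, 0, 0, -4.6, -2.4, -3.2, 0, 0, -6.9, -3.5, -4.6, 0, 0, -10, -5.9, -4.6, 6.8, 0, -13.2, -8.3, -4.6, 13.5, 0, -16.4, -10.7, -4.6, 20.3, 0, -19.5, -13.1, -4.6, 27, 0, -22.7, -15.5, -4.6, 34, 0, -25.9, -17.9, -4.6, 40.5, 0, -29, -20.3, -4.6, 47.3, 0]'

```text
clock: 1.1
position: [440.3, 298.9, 241.1]
tcp_rot: [-0.0, 0.575, 0.818, -0.0]
contact_force: [1.5, 0.7, 1.0]
grip_width: 46.3
finger_force: 0.0
```

Emit:
carry_out --motion '[-4, -0.8, 0, 6, 0, -7.9, -1.6, 0, 12, 0, -11.9, -2.4, 0, 18, 0, -15.9, -3.2, 0, 24, 0, -19.8, -4, 0, 30, 0, -24.2, -5, 0, 35, 0, -28.5, -5.9, 0, 40, 0, -32.8, -6.8, 0, 45, 0, -37.2, -7.8, 0, 50, 0, -41.5, -8.7, 0, 55, 0]'

```text
clock: 2.1
position: [499.9, -120.6, 241.1]
tcp_rot: [-0.0, 0.888, 0.46, -0.0]
contact_force: [0.4, 0.2, 0.1]
grip_width: 45.9
finger_force: 0.0
```

Emit:
carry_out --motion '[-2.7, 2.6, 1.6, 2.4, 0, -5.3, 5.2, 3.2, 4.8, 0, -8, 7.9, 4.8, 7.3, 0, -10.7, 10.5, 5.5, 9.7, 0, -13.3, 13.1, 6, 12.1, 0, -13.3, 13.1, 8.5, 12.1, 0, -13.3, 13.1, 11, 12.1, 0, -13.3, 13.1, 11, 12.1, 0]'

```text
clock: 2.9
position: [528.9, -301.1, 127.4]
tcp_rot: [-0.004, 0.931, 0.366, -0.003]
contact_force: [-0.2, 0.8, 0.1]
grip_width: 46.4
finger_force: 0.0
```

```bash
python3 - <<'E'
from h import *
st()
t=ch(-70.5,-30,100)
plan([((t[0],t[1],97),A-90,0,2),((t[0],t[1],97),A-90,-1,6)])
for n in('side','top'):
    im=optics.read_camera(n)[:,:,::-1]; u,v=proj(n,[t])[0].astype(int); c=im[v-55:v+35,u-60:u+60]
    c=cv2.resize(c,(400*1,300),interpolation=cv2.INTER_CUBIC); globals()[n]=c
cv2.imwrite('pics/tab1.png',np.hstack([side,top]))
E
```

```text
2.9 [ 528.9 -301.1  127.4] F [-0.2  0.8  0.1] w 46.4 f 0.0
at [ 528.9 -301.1  127.4] jaw -47.1 t 2.9
-0.03, 0.19, 1.52, 0.0, 0 | -0.06, 0.38, 3.04, 0.0, 0 | -0.06, 0.38, 3.04, 0.0, -1 | -0.06, 0.38, 3.04, 0.0, -1 | -0.06, 0.38, 3.04, 0.0, -1 | -0.06, 0.38, 3.04, 0.0, -1 | -0.06, 0.38, 3.04, 0.0, -1 | -0.06, 0.38, 3.04, 0.0, -1
```

View pics/tab1.png

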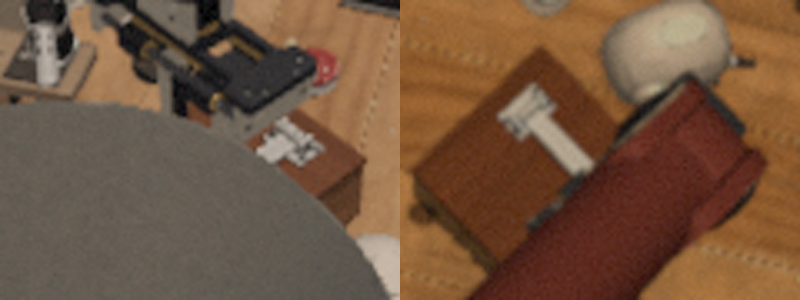

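The left pane (side view) shows the gripper over the tab, mostly behind the lampshade. In the right pane (top view) the strap runs from (530,100) straight under the jaws. The 3 mm offset is tracking lag, so I'll descend straight and grip.

Emit:
carry_out --motion '[0, 0, 1.7, 0, 0, 0, 0, 3.4, 0, 0, 0, 0, 3.4, 0, 0, 0, 0, 3.4, 0, -1, 0, 0, 3.4, 0, -1, 0, 0, 3.4, 0, -1, 0, 0, 3.4, 0, -1, 0, 0, 3.4, 0, -1]'

```text
clock: 3.8
position: [531.6, -303.2, 97.8]
tcp_rot: [0.0, 0.931, 0.366, 0.0]
contact_force: [-0.3, 0.6, -0.2]
grip_width: 11.6
finger_force: 0.0
```

```bash
python3 - <<'E'
from h import *
st()
h=ch(28,-30,88); p=pose()[0]; g=p+[0,0,5]
print('hinge-relative grasp', (g-h)[:2]@ex, (g-h)[:2]@ey, g[2]-h[2])
# arc: rotate grasp about hinge
x,z=(g-h)[:2]@ex, g[2]-h[2]
for th in np.radians([10,20,30,40,50,60,70,80,88,93]):
    X=x*np.cos(th)+z*np.sin(th); Z=-x*np.sin(th)+z*np.cos(th)   # turn about +y
    print(round(np.degrees(th)),'dx_chest',round((X-x)/10,2),'dz',round((Z-z)/10,2))
print('tool x in chest frame', pose()[1].as_matrix()[:2,0]@ex, pose()[1].as_matrix()[:2,0]@ey)
E
```

```text
3.8 [ 531.6 -303.2   97.8] F [-0.3  0.6 -0.2] w 11.6 f 0.0
hinge-relative grasp -97.45034628453138 0.4183410351865344 14.787674490437354
10 dx_chest 0.4 dz 1.67
20 dx_chest 1.09 dz 3.24
30 dx_chest 2.04 dz 4.67
40 dx_chest 3.23 dz 5.92
50 dx_chest 4.61 dz 6.94
60 dx_chest 6.15 dz 7.7
70 dx_chest 7.8 dz 8.18
80 dx_chest 9.51 dz 8.38
88 dx_chest 10.88 dz 8.31
93 dx_chest 11.73 dz 8.18
tool x in chest frame 0.9999998425583168 0.0005280974162031655
```

```bash
python3 - <<'E'
from h import *
st()
t=ch(-70.5,-30,100)
for n in('side','top'):
    im=optics.read_camera(n)[:,:,::-1]; u,v=proj(n,[t])[0].astype(int); print(n,u,v); c=im[v-45:v+30,u-50:u+50]
    c=cv2.resize(c,(400*1,300),interpolation=cv2.INTER_CUBIC); globals()[n]=c
cv2.imwrite('pics/tab2.png',np.hstack([side,top]))
E
```

```text
3.8 [ 531.6 -303.2   97.8] F [-0.3  0.6 -0.2] w 11.6 f 0.0
side 238 258
top 320 211
```

View pics/tab2.png

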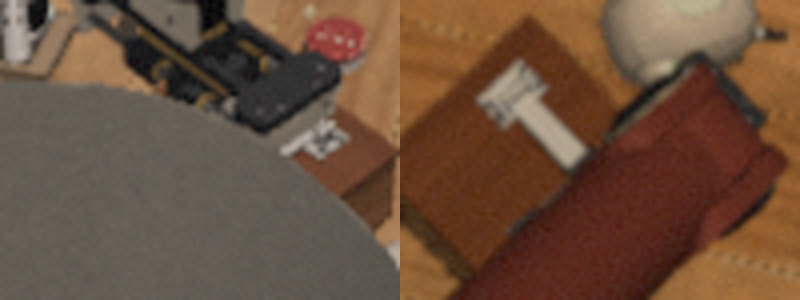

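The gripper is hiding the tab in both views. I'll hold the close for a few more rows and read the width.

Emit:
carry_out --motion '[0, 0, 0, 0, -1, 0, 0, 0, 0, -1, 0, 0, 0, 0, -1]'

```text
clock: 4.2
position: [531.4, -303.1, 97.3]
tcp_rot: [-0.0, 0.931, 0.366, -0.0]
contact_force: [0.7, 0.3, 0.7]
grip_width: 0.4
finger_force: 0.0
```

```bash
python3 - <<'E'
from h import *
for n in('top','side'):
    print(n,'start tips',(proj(n,[(250.3,599,181)])[0]*1.5625).round(), 'start gripper z260',(proj(n,[(250.3,599,260)])[0]*1.5625).round(),'base',(proj(n,[(0,0,0)])[0]*1.5625).round())
im=cv2.imread('top0raw.png')[160:245,255:345]
im=cv2.resize(im,(540,510),interpolation=cv2.INTER_LANCZOS4); im=(np.clip((im/255.)**.6,0,1)*255).astype(np.uint8)
def mk(P,c):
    u=(proj('top',[P])[0]-[255,160]+.5)*6; cv2.circle(im,tuple(int(x) for x in u),4,c,1)
mk(ch(28,-30,88),(0,0,255)); mk(ch(-70.5,-30,111),(0,255,0)); mk((531.5,-303.2,97.8),(255,0,0)); mk(ch(-90.5,-50,56),(0,255,255))
for x in(-64.5,64.5):
    for y in(-85.5,85.5): mk(ch(x,y,76),(255,255,0))
s=cv2.imread('side0raw.png')[215:275,215:300]; s=cv2.resize(s,(255,180),interpolation=cv2.INTER_LANCZOS4)
o=np.zeros((510,800,3),np.uint8); o[:,:540]=im; o[:180,540:795]=s; cv2.imwrite('pics/z3.png',o)
E
```

```text
top start tips [ 26. 486.] start gripper z260 [  6. 492.] base [351. 594.]
side start tips [277. 140.] start gripper z260 [273. 113.] base [138. 334.]
```

View pics/z3.png

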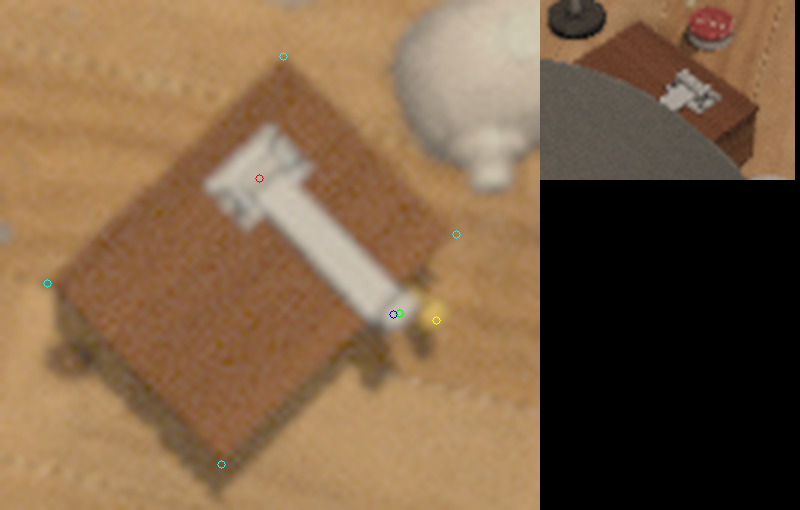

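The markers line up with the chest corners, hinge and tab at (398,312), so lateral position is right. In the first side picture, though, the fingertips appear well above the projected TCP. I'll check the tool height by feeling downwards with closed fingers.

Emit:
carry_out --motion '[0, 0, 0.4, 0, -1, 0, 0, 0.8, 0, -1, 0, 0, 0.8, 0, -1]'

```text
clock: 4.5
position: [530.9, -302.7, 88.4]
tcp_rot: [-0.001, 0.931, 0.366, -0.001]
contact_force: [0.4, 1.0, 0.2]
grip_width: 0.7
finger_force: 0.0
```

Emit:
carry_out --motion '[0, 0, 0.3, 0, -1, 0, 0, 0.6, 0, -1, 0, 0, 0.6, 0, -1]'

```text
clock: 4.8
position: [531.4, -303.2, 87.5]
tcp_rot: [-0.0, 0.931, 0.366, 0.001]
contact_force: [-6.3, 5.4, 20.5]
grip_width: 0.7
finger_force: 10.4
```

Contact came at TCP z 87.5. If that is the tab top at 111 mm, the tips sit about 37 mm higher than nominal, which agrees with the side picture. I'll check that against the gripper in the first pictures.

```bash
python3 - <<'E'
from h import *
st()
o=np.zeros((500,800,3),np.uint8)
Y=np.array([np.cos(np.radians(67.3)),np.sin(np.radians(67.3)),0])
for k,(n,x0,y0) in enumerate((('side',145,40),('top',0,290))):
    im=cv2.imread(n+'0raw.png')[y0:y0+60,x0:x0+48]; im=cv2.resize(im,None,fx=8.3,fy=8.3,interpolation=cv2.INTER_CUBIC)
    im=(np.clip((im/255.)**.6,0,1)*255).astype(np.uint8)
    for P,c in (((250.3,599,181.)+Y*46.5,(0,255,0)),((250.3,599,181.)-Y*46.5,(0,255,0)),((250.3,599,195.),(255,0,0)),((250.3,599,218.)+Y*46.5,(0,0,255)),((250.3,599,218.)-Y*46.5,(0,0,255))):
        u=(proj(n,[P])[0]-[x0,y0]+.5)*8.3; cv2.circle(im,tuple(int(x) for x in u),5,c,2)
    o[:im.shape[0],k*400:k*400+im.shape[1]]=im[:500]
cv2.imwrite('pics/grip.png',o)
E
```

```text
4.8 [ 531.4 -303.2   87.5] F [-6.3  5.4 20.5] w 0.7 f 10.4
```

View pics/grip.png

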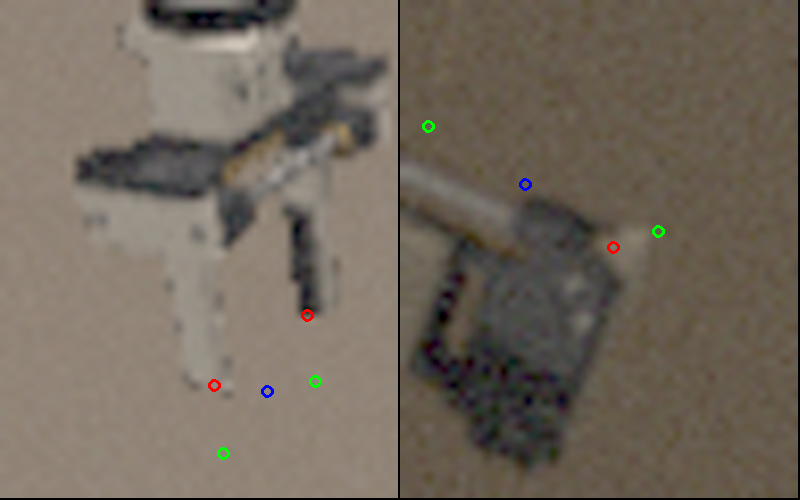

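The corrected red marks, 37 mm higher, match the fingertips at (214,385) and (307,315). They match laterally too, so the reported z reads about 37.5 mm low at the tips. The touch agrees with this, so I'll use it from here.

Emit:
carry_out --motion '[0, 0, -2.5, 0, -0.5, 0, 0, -2.5, 0, 0, 0, 0, -2.5, 0, 0, 0, 0, -2.5, 0, 0, 0, 0, -2.5, 0, 0, 0, 0, -2.5, 0, 0, 0, 0, -1, 0, 0, 0, 0, 1, 0, 0, 0, 0, 2.4, 0, 0, 0, 0, 2.4, 0, 0]'

```text
clock: 5.8
position: [529.9, -301.9, 56.9]
tcp_rot: [-0.002, 0.931, 0.366, -0.002]
contact_force: [0.0, 0.6, 0.5]
grip_width: 46.7
finger_force: 0.0
```

Emit:
carry_out --motion '[0, 0, 0, 0, -1, 0, 0, 0, 0, -1, 0, 0, 0, 0, -1, 0, 0, 0, 0, -1, 0, 0, 0, 0, -1, 0, 0, 0, 0, -1]'

```text
clock: 6.4
position: [531.6, -303.3, 60.0]
tcp_rot: [0.0, 0.931, 0.366, 0.0]
contact_force: [-0.1, 1.0, 3.7]
grip_width: 19.9
finger_force: 30.0
```

```bash
echo 'DZ=37.5' >> h.py; python3 - <<'E'
from h import *
st()
h=ch(28,-30,88); p=pose()[0]; g=p+[0,0,5+DZ]
x,z=(g-h)[:2]@ex, g[2]-h[2]; print('hinge-rel grasp',x,(g-h)[:2]@ey,z)
x,z=-98.5,z
for th in np.radians([6,12,18,24,30,36,42,48,54,60,66,72,78,84,90,94]):
    X=x*np.cos(th)+z*np.sin(th); Z=-x*np.sin(th)+z*np.cos(th)
    print(round(np.degrees(th)),round((X-x)/10,2),round(-(Z-z)/10,2))
E
```

```text
6.4 [ 531.6 -303.3   60. ] F [-0.1  1.   3.7] w 19.9 f 30.0
hinge-rel grasp -97.4732702549046 0.3087949817498915 14.549661300969547
6 0.21 -1.02
12 0.52 -2.02
18 0.93 -2.97
24 1.44 -3.88
30 2.05 -4.73
36 2.74 -5.51
42 3.5 -6.22
48 4.34 -6.84
54 5.24 -7.37
60 6.19 -7.8
66 7.17 -8.14
72 8.19 -8.36
78 9.23 -8.48
84 10.27 -8.49
90 11.3 -8.4
94 11.99 -8.27
```

Gripped at 19.9 mm. Next is the arc.

Emit:
carry_out --motion '[0.2, 0, -1, 0, -1, 0.5, 0, -2, 0, -1, 0.9, 0, -3, 0, -1, 1.4, 0, -3.9, 0, -1, 2.05, 0, -4.7, 0, -1, 2.05, 0, -4.7, 0, -1]'

```text
clock: 7.0
position: [545.2, -290.7, 108.5]
tcp_rot: [0.001, 0.931, 0.366, -0.001]
contact_force: [-4.2, -3.2, 2.4]
grip_width: 19.2
finger_force: 30.0
```

Forces are small. Continuing the arc, relative to the 30° pose.

Emit:
carry_out --motion '[0.7, 0, -0.8, 0, -1, 1.45, 0, -1.5, 0, -1, 2.3, 0, -2.1, 0, -1, 3.2, 0, -2.65, 0, -1, 4.15, 0, -3.1, 0, -1, 5.1, 0, -3.4, 0, -1, 5.1, 0, -3.4, 0, -1]'

```text
clock: 7.7
position: [584.2, -254.6, 143.3]
tcp_rot: [0.001, 0.93, 0.366, 0.0]
contact_force: [-2.4, -1.1, 5.7]
grip_width: 20.0
finger_force: 30.0
```

Emit:
carry_out --motion '[1, 0, -0.2, 0, -1, 2.1, 0, -0.35, 0, -1, 3.1, 0, -0.35, 0, -1, 4.15, 0, -0.25, 0, -1, 4.7, 0, -0.15, 0, -1, 4.7, 0, -0.15, 0, -1]'

```text
clock: 8.3
position: [621.1, -220.5, 144.9]
tcp_rot: [0.001, 0.93, 0.367, 0.003]
contact_force: [0.6, 0.5, 5.5]
grip_width: 19.3
finger_force: 30.0
```

```bash
python3 - <<'E'
from h import *
st()
h=ch(28,-30,88); p=pose()[0]; g=p+[0,0,5+DZ]
print('hinge-rel grasp',(g-h)[:2]@ex,(g-h)[:2]@ey,g[2]-h[2])
# next: release, up, then handle at reported z
up=p+[0,0,45]; H=ch(-90.5,-50,0); 
plan([(p,A-90,0,4),(up,A-90,0,2),((H[0],H[1],up[2]),A-90,0),((H[0],H[1],40-DZ+3),A-90,0)],mm=45)
E
```

```text
8.3 [ 621.1 -220.5  144.9] F [0.6 0.5 5.5] w 19.3 f 30.0
hinge-rel grasp 24.450872887997875 0.08681424867883711 99.425161324367
at [ 621.1 -220.5  144.9] jaw -46.9 t 8.3
0.0, 0.0, 0.0, 0.0, 0 | 0.0, 0.0, 0.0, 0.1, 0 | 0.0, 0.0, 0.0, 0.1, 0 | 0.0, 0.0, 0.0, 0.2, 0 | 0.0, 0.0, -2.25, 0.2, 0 | 0.0, 0.0, -4.5, 0.2, 0 | -3.58, 0.49, -4.5, 0.2, 0 | -7.15, 0.98, -4.5, 0.2, 0 | -10.73, 1.47, -4.5, 0.2, 0 | -14.3, 1.96, -4.5, 0.2, 0
0.0, 0.0, 3.69, -0.0, 0 | 0.0, 0.0, 7.38, -0.0, 0 | 0.0, 0.0, 11.07, -0.0, 0 | 0.0, 0.0, 14.75, -0.0, 0 | 0.0, 0.0, 18.44, -0.0, 0
```

Emit:
carry_out --motion '[0, 0, 0, 0, 0, 0, 0, 0, 0, 0, 0, 0, 0, 0, 0, 0, 0, -2.2, 0, 0, 0, 0, -4.5, 0, 0, -3.6, 0.5, -4.5, 0, 0, -7.1, 1, -4.5, 0, 0, -10.7, 1.5, -4.5, 0, 0, -14.3, 2, -4.5, 0, 0, -14.3, 2, -4.5, 0, 0]'

```text
clock: 9.3
position: [521.5, -340.6, 187.7]
tcp_rot: [0.001, 0.933, 0.361, -0.002]
contact_force: [-0.3, -0.4, 0.0]
grip_width: 46.6
finger_force: 0.0
```

Emit:
carry_out --motion '[0, 0, 3.7, 0, 0, 0, 0, 7.4, 0, 0, 0, 0, 11, 0, 0, 0, 0, 14, 0, 0, 0, 0, 14, 0, 0]'

```text
clock: 9.8
position: [525.0, -330.6, 42.3]
tcp_rot: [-0.005, 0.93, 0.366, -0.002]
contact_force: [-0.3, -0.4, 0.4]
grip_width: 46.6
finger_force: 0.0
```

```bash
python3 - <<'E'
from h import *
st(); H=ch(-90.5,-50,5); print(rel(H,A-90))
n='top'; im=optics.read_camera(n)[:,:,::-1]; cv2.imwrite('top1raw.png',im)
o=cv2.imread('top0raw.png'); x0,y0,x1,y1=255,150,365,245
v=np.hstack([cv2.resize(i[y0:y1,x0:x1],(396,342),interpolation=cv2.INTER_CUBIC) for i in(im,optics.read_camera('side')[190:285,190:300,::-1])][:1]+[cv2.resize(optics.read_camera('side')[150:285,180:336,::-1],(396,342),interpolation=cv2.INTER_CUBIC)])
cv2.imwrite('pics/h1.png',v)
E
```

```text
9.8 [ 525.  -330.6   42.3] F [-0.3 -0.4  0.4] w 46.6 f 0.0
(array([0.24, 0.52, 3.73]), np.float64(0.1))Traceback (most recent call last):
  File "<stdin>", line 5, in <module>
cv2.error: OpenCV(4.12.0) /io/opencv/modules/imgproc/src/resize.cpp:4208: error: (-215:Assertion failed) !ssize.empty() in function 'resize'
```

Emit:
carry_out --motion '[0, 0, 2.2, 0, 0, 0, 0, 4.4, 0, 0, 0, 0, 4.4, 0, 0, 0, 0, 4.4, 0, -1, 0, 0, 4.4, 0, -1, 0, 0, 4.4, 0, -1, 0, 0, 4.4, 0, -1, 0, 0, 4.4, 0, -1, 0, 0, 4.4, 0, -1]'

```text
clock: 10.8
position: [527.3, -334.6, 3.6]
tcp_rot: [0.0, 0.931, 0.366, 0.0]
contact_force: [-0.8, 1.5, 3.8]
grip_width: 13.2
finger_force: 30.0
```

Emit:
carry_out --motion '[-1, 0, 0, 0, -1, -2.5, 0, 0, 0, -1, -4, 0, 0, 0, -1, -5.5, 0, 0, 0, -1, -7, 0, 0, 0, -1, -8.2, 0, 0, 0, -1, -9, 0, 0, 0, -1, -9.8, 0, 0, 0, -1, -9.8, 0, 0, 0, -1]'

```text
clock: 11.7
position: [453.9, -402.5, 3.5]
tcp_rot: [0.0, 0.931, 0.365, -0.0]
contact_force: [-1.3, 0.7, 6.2]
grip_width: 13.7
finger_force: 30.0
```

Emit:
carry_out --motion '[-0.1, 0, 0, 0, -1, -0.2, 0, 0, 0, -1]'

```text
clock: 11.9
position: [453.9, -402.5, 3.5]
tcp_rot: [-0.0, 0.931, 0.366, 0.0]
contact_force: [1.0, 1.4, 6.9]
grip_width: 13.8
finger_force: 30.0
```

```bash
python3 - <<'E'
from h import *
st(); p=pose()[0]; print('chest xy',(p[:2]-C)@ex,(p[:2]-C)@ey)
up=p+[0,0,110]
plan([(p,A-90,0,4),((p[0],p[1],130),A-90,.3),((470,-230,220),-20,.3),((465,-100,235),10,.3),((460,100,235),30,.3),((446,243,150),40.5,.3),((446,243,90),40.5,.3,2)],mm=45)
E
```

```text
11.9 [ 453.9 -402.5    3.5] F [1.  1.4 6.9] w 13.8 f 30.0
chest xy -193.9438203382085 -49.44900037772222
at [ 453.9 -402.5    3.5] jaw -47.1 t 11.9
0.0, 0.0, 0.0, 0.0, 0 | 0.0, 0.0, 0.0, 0.0, 0 | 0.0, 0.0, 0.0, 0.0, 0 | 0.0, 0.0, 0.0, 0.0, 0 | 0.0, 0.0, -4.22, 0.0, 0.3 | 0.0, 0.0, -8.44, 0.0, 0.3 | 0.0, 0.0, -12.65, 0.0, 0.3 | 2.59, -2.31, -14.45, -5.4, 0.3 | 5.17, -4.62, -16.25, -10.8, 0.3 | 7.76, -6.92, -18.05, -16.3, 0.3
3.13, -1.49, -1.8, -5.4, 0.3 | 6.26, -2.98, -3.6, -10.8, 0.3 | 8.98, -4.76, -3.98, -18.3, 0.3 | 11.71, -6.53, -4.35, -25.8, 0.3 | 14.44, -8.31, -4.72, -33.3, 0.3 | 17.16, -10.08, -5.1, -40.8, 0.3 | 20.54, -12.21, -5.1, -44.8, 0.3 | 23.93, -14.35, -5.1, -48.8, 0.3 | 27.31, -16.49, -5.1, -52.8, 0.3 | 30.69, -18.62, -5.1, -56.8, 0.3
3.64, 1.66, 0.0, -4.0, 0.3 | 7.01, 2.92, 2.12, -6.6, 0.3 | 10.37, 4.17, 4.25, -9.2, 0.3 | 13.74, 5.42, 6.38, -11.9, 0.3 | 17.11, 6.67, 8.5, -14.5, 0.3 | 17.11, 6.67, 11.5, -14.5, 0.3 | 17.11, 6.67, 14.5, -14.5, 0.3
```

Emit:
carry_out --motion '[0, 0, 0, 0, 0, 0, 0, 0, 0, 0, 0, 0, 0, 0, 0, 0, 0, 0, 0, 0, 0, 0, -4.2, 0, 0.3, 0, 0, -8.4, 0, 0.3, 0, 0, -12.6, 0, 0.3, 2.6, -2.3, -14.4, -5.4, 0.3, 5.2, -4.6, -16.2, -10.8, 0.3, 7.8, -6.9, -18, -16.3, 0.3]'

```text
clock: 12.9
position: [463.8, -297.9, 183.5]
tcp_rot: [0.0, 0.869, 0.496, -0.0]
contact_force: [0.9, 0.9, -0.4]
grip_width: 60.4
finger_force: 0.0
```

Emit:
carry_out --motion '[3.1, -1.5, -1.8, -5.4, 0.3, 6.3, -3, -3.6, -10.8, 0.3, 9, -4.8, -4, -18.3, 0.3, 11.7, -6.5, -4.3, -25.8, 0.3, 14.4, -8.3, -4.7, -33.3, 0.3, 17.2, -10.1, -5, -40.8, 0.3, 20.5, -12.2, -5, -44.8, 0.3, 23.9, -14.3, -5, -48.8, 0.3, 27.3, -16.5, -5, -52.8, 0.3, 30.7, -18.6, -5, -56.8, 0.3]'

```text
clock: 13.9
position: [460.8, 61.3, 232.9]
tcp_rot: [0.0, 0.529, 0.849, -0.0]
contact_force: [1.0, -0.7, 0.8]
grip_width: 60.6
finger_force: 0.0
```

Emit:
carry_out --motion '[0, 0, 0, 0, 0.3]'

```text
clock: 14.0
position: [460.5, 66.6, 232.5]
tcp_rot: [-0.001, 0.525, 0.851, 0.001]
contact_force: [0.2, -0.3, -0.0]
grip_width: 60.5
finger_force: 0.0
```

```bash
python3 - <<'E'
from h import *
st()
im=optics.read_camera('top')[:,:,::-1]; cv2.imwrite('top2raw.png',im)
c=im[215:262,122:175]; c=cv2.resize(c,(400,355),interpolation=cv2.INTER_CUBIC)
d=im[165:260,255:345]; d=cv2.resize(d,(380,401),interpolation=cv2.INTER_CUBIC)
o=np.zeros((401,780,3),np.uint8); o[:355,:400]=c; o[:,400:]=d; cv2.imwrite('pics/mid.png',(np.clip((o/255.)**.7,0,1)*255).astype(np.uint8))
E
```

```text
14.0 [460.5  66.6 232.5] F [ 0.2 -0.3 -0. ] w 60.5 f 0.0
```

View pics/mid.png

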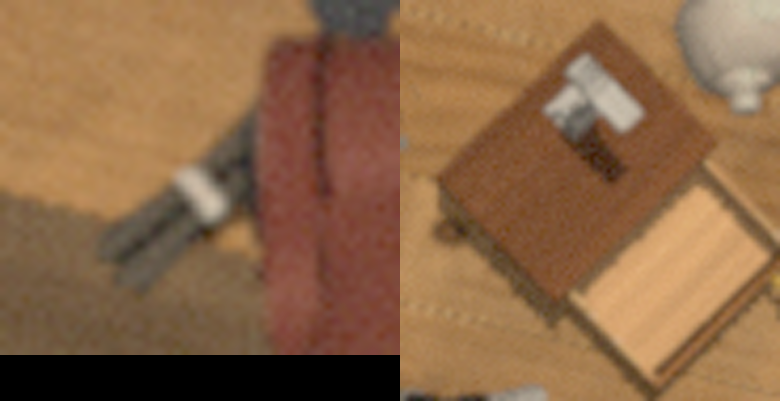

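The left pane shows the clamp's lower end at (118,268) and its band at (203,195). The right pane shows the stay up at (600,95) and the drawer open, clear of the chest.

```bash
python3 - <<'E'
from h import *
w=onz('top',[(137.1,250),(160.9,229.9),(148.4,240.4)],20)[:,:2]; print(w.round(1).tolist()); d=w[1]-w[0]; print(np.linalg.norm(d),np.degrees(np.arctan2(d[1],d[0])),'mid',(w[0]+w[1])/2)
c=(w[0]+w[1])/2*.5+np.array([445.7,243])*.5; print(c)
plan([((448,160,200),30,.3),((c[0],c[1],110),40,.3),((c[0],c[1],40),40,.3,3)],mm=45)
E
```

```text
[[422.6, 273.9], [485.9, 196.7], [452.9, 237.2]]
99.80841048657726 -50.65137957638765 mid [454.27601683 235.29357204]
[449.98800841 239.14678602]
at [460.8  62.8 232.6] jaw 26.4 t 14.05
3.09, 1.06, 1.09, -1.2, 0.3 | 6.19, 2.11, 2.17, -2.4, 0.3 | 9.28, 3.17, 3.26, -3.6, 0.3 | 11.62, 4.4, 6.26, -7.0, 0.3 | 13.95, 5.63, 9.26, -10.3, 0.3 | 16.29, 6.86, 12.26, -13.6, 0.3 | 16.29, 6.86, 14.59, -13.6, 0.3 | 16.29, 6.86, 16.93, -13.6, 0.3 | 16.29, 6.86, 19.26, -13.6, 0.3
```

Emit:
carry_out --motion '[3.1, 1.1, 1.1, -1.2, 0.3, 6.2, 2.1, 2.2, -2.4, 0.3, 9.3, 3.2, 3.3, -3.6, 0.3, 11.6, 4.4, 6.3, -7, 0.3, 13.9, 5.7, 9.3, -10.3, 0.3, 15.9, 7, 12.3, -13.6, 0.3, 15.9, 7, 14.6, -13.6, 0.3, 15.9, 7, 16.9, -13.6, 0.3, 15.9, 7, 19.2, -13.6, 0.3, 15.9, 7, 19.2, -13.6, 0.3]'

```text
clock: 15.05
position: [453.1, 230.5, 38.4]
tcp_rot: [-0.001, 0.427, 0.904, -0.003]
contact_force: [-1.1, 0.5, 1.1]
grip_width: 60.1
finger_force: 0.0
```

Emit:
carry_out --motion '[0, 0, 0, 0, 0.3, 0, 0, 0, 0, 0.3]'

```text
clock: 15.25
position: [455.7, 233.2, 42.0]
tcp_rot: [0.001, 0.426, 0.905, 0.001]
contact_force: [0.3, 0.9, -0.1]
grip_width: 60.5
finger_force: 0.0
```

```bash
python3 - <<'E'
from h import *
st()
print(rel((453,236.5,-19.5),39.5))
E
```

```text
15.25 [455.7 233.2  42. ] F [ 0.3  0.9 -0.1] w 60.5 f 0.0
(array([ 0.43, -0.01,  6.15]), np.float64(0.0))
```

Emit:
carry_out --motion '[0.4, 0, 2, 0, 0.3, 0.4, 0, 4, 0, 0.3, 0.4, 0, 5.3, 0, 0.3, 0.4, 0, 6.1, 0, 0.3, 0.4, 0, 6.1, 0, 0.3]'

```text
clock: 15.75
position: [451.8, 236.4, -20.5]
tcp_rot: [-0.0, 0.426, 0.905, -0.0]
contact_force: [-0.2, -0.1, -0.9]
grip_width: 60.4
finger_force: 0.0
```

Emit:
carry_out --motion '[0, 0, 0, 0, -1, 0, 0, 0, 0, -1, 0, 0, 0, 0, -1, 0, 0, 0, 0, -1, 0, 0, 0, 0, -1, 0, 0, 0, 0, -1]'

```text
clock: 16.35
position: [452.4, 237.1, -19.7]
tcp_rot: [0.0, 0.426, 0.905, 0.001]
contact_force: [-0.4, -0.3, 2.6]
grip_width: 30.7
finger_force: 30.0
```

Gripped at 30.7 mm. Lifting and planning the carry.

```bash
python3 - <<'E'
from h import *
T=ch(-109,0,0); print(T)
p=pose()[0]
plan([((p[0],p[1],100),39.5,-1),((455,160,220),40,-1),((465,0,220),41,-1),((470,-160,220),42,-1),((T[0],T[1],190),A,-1),((T[0],T[1],90),A,-1),((T[0],T[1],90),A,-1,2)],mm=38)
E
```

```text
[ 482.45282403 -308.49857472    0.        ]
at [452.4 237.1 -19.7] jaw 39.6 t 16.35
0.0, 0.0, -2.99, 0.0, -1 | 0.0, 0.0, -5.98, 0.1, -1 | 0.0, 0.0, -8.98, 0.1, -1 | 0.0, 0.0, -11.97, 0.1, -1 | -1.52, -1.18, -14.97, 0.0, -1 | -3.05, -2.36, -17.97, -0.1, -1 | -4.57, -3.54, -20.97, -0.2, -1 | -6.1, -4.72, -23.97, -0.4, -1 | -8.69, -6.6, -23.97, -0.6, -1 | -11.28, -8.49, -23.97, -0.8, -1
-2.57, -1.92, 0.0, -0.2, -1 | -5.13, -3.84, 0.0, -0.4, -1 | -7.7, -5.77, 0.0, -0.6, -1 | -10.2, -7.76, 0.0, -0.8, -1 | -12.7, -9.76, 0.0, -1.0, -1 | -15.2, -11.76, 0.0, -1.2, -1 | -17.71, -13.76, 0.0, -1.4, -1 | -20.21, -15.75, 0.0, -1.6, -1 | -22.63, -17.49, 0.6, -1.8, -1 | -25.05, -19.22, 1.2, -2.0, -1
-2.36, -1.82, 0.6, -0.2, -1 | -4.72, -3.63, 1.2, -0.4, -1 | -7.09, -5.45, 1.8, -0.5, -1 | -7.09, -5.45, 5.13, -0.5, -1 | -7.09, -5.45, 8.47, -0.5, -1 | -7.09, -5.45, 11.8, -0.5, -1 | -7.09, -5.45, 11.8, -0.5, -1 | -7.09, -5.45, 11.8, -0.5, -1
```

Emit:
carry_out --motion '[0, 0, -3, 0, -1, 0, 0, -6, 0, -1, 0, 0, -9, 0, -1, 0, 0, -12, 0, -1, -1.5, -1.2, -15, 0, -1, -3, -2.4, -18, 0, -1, -4.6, -3.5, -21, 0, -1, -6.1, -4.7, -24, -0.4, -1, -8.7, -6.6, -24, -0.6, -1, -11.3, -8.5, -24, -0.8, -1]'

```text
clock: 17.35
position: [458.3, 94.6, 220.6]
tcp_rot: [0.0, 0.419, 0.908, 0.0]
contact_force: [0.1, -0.8, -0.7]
grip_width: 30.2
finger_force: 30.0
```

Emit:
carry_out --motion '[-2.6, -1.9, 0, -0.2, -1, -5.1, -3.8, 0, -0.4, -1, -7.7, -5.8, 0, -0.6, -1, -10.2, -7.8, 0, -0.8, -1, -12.7, -9.8, 0, -1, -1, -15.2, -11.8, 0, -1.2, -1, -17.7, -13.8, 0, -1.4, -1, -20.2, -15.8, 0, -1.6, -1, -22.6, -17.5, 0.6, -1.8, -1, -25, -19.2, 1.2, -2, -1]'

```text
clock: 18.35
position: [473.6, -220.4, 207.4]
tcp_rot: [-0.001, 0.403, 0.915, 0.0]
contact_force: [-0.1, 0.7, -0.0]
grip_width: 30.6
finger_force: 30.0
```

Emit:
carry_out --motion '[-2.4, -1.8, 0.6, -0.2, -1, -4.7, -3.6, 1.2, -0.4, -1, -7.1, -5.4, 1.8, -0.5, -1, -7.1, -5.4, 5, -0.5, -1, -7.1, -5.4, 8.5, -0.5, -1, -7.1, -5.4, 10, -0.5, -1, -7.1, -5.4, 10, -0.5, -1, -7.1, -5.4, 10, -0.5, -1]'

```text
clock: 19.15
position: [482.3, -308.3, 108.0]
tcp_rot: [-0.0, 0.399, 0.917, -0.0]
contact_force: [0.3, -0.8, 0.3]
grip_width: 30.5
finger_force: 30.0
```

```bash
python3 - <<'E'
from h import *
st(); T=ch(-109,0,-4); print(rel(T,A))
im=optics.read_camera('top')[:,:,::-1]; c=cv2.resize(im[165:265,235:355],(480,400),interpolation=cv2.INTER_CUBIC)
s=optics.read_camera('side')[170:290,160:300,::-1]; s=cv2.resize(s,(320,274),interpolation=cv2.INTER_CUBIC)
o=np.zeros((400,800,3),np.uint8); o[:,:480]=c; o[:274,480:]=s; cv2.imwrite('pics/drop.png',(np.clip((o/255.)**.7,0,1)*255).astype(np.uint8))
E
```

```text
19.15 [ 482.3 -308.3  108. ] F [ 0.3 -0.8  0.3] w 30.5 f 30.0
(array([-0.03, -0.  , 11.2 ]), np.float64(0.0))
```

View pics/drop.png

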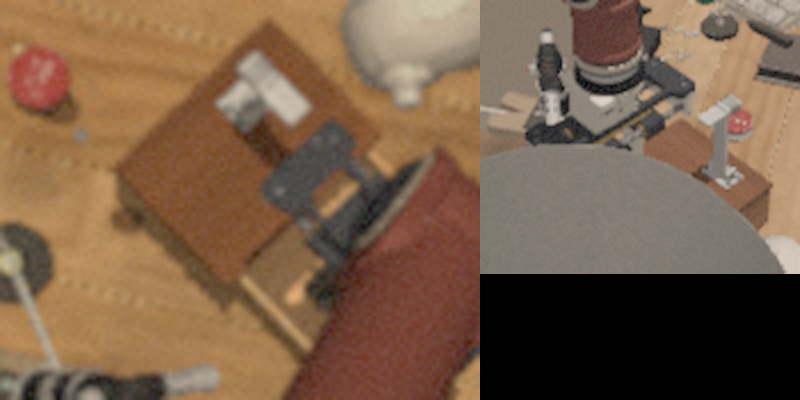

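The gripper sits over the open drawer, square to it, with its body at about (340,150) clear of the upright stay at (270,85). The side pane also shows the stay upright. Lowering now.

Emit:
carry_out --motion '[0, 0, 3, 0, -1, 0, 0, 6, 0, -1, 0, 0, 8.5, 0, -1, 0, 0, 10, 0, -1, 0, 0, 10.5, 0, -1, 0, 0, 10.5, 0, -1]'

```text
clock: 19.85
position: [482.9, -308.5, 3.4]
tcp_rot: [0.0, 0.399, 0.917, -0.0]
contact_force: [0.1, -0.6, -0.2]
grip_width: 30.3
finger_force: 30.0
```

Emit:
carry_out --motion '[0, 0, 0.3, 0, -1, 0, 0, 0.6, 0, -1, 0, 0, 0.6, 0, -1]'

```text
clock: 20.15
position: [482.6, -308.3, -2.7]
tcp_rot: [0.0, 0.399, 0.917, -0.0]
contact_force: [-0.7, 1.3, -0.4]
grip_width: 30.2
finger_force: 30.0
```

Emit:
carry_out --motion '[0, 0, 0.3, 0, -1, 0, 0, 0.3, 0, -1, 0, 0, 0.3, 0, 0, 0, 0, 0.3, 0, 0, 0, 0, 0.3, 0, 0, 0, 0, 0.3, 0, 0, 0, 0, -2, 0, 0, 0, 0, -5, 0, 0, 0, 0, -9, 0, 0, 0, 0, -13, 0, 0]'

```text
clock: 21.15
position: [481.9, -308.0, 127.9]
tcp_rot: [-0.001, 0.399, 0.917, -0.0]
contact_force: [1.1, -0.8, 0.2]
grip_width: 46.8
finger_force: 0.0
```

```bash
python3 - <<'E'
from h import *
st(); H=ch(-193.9,-49.5,0)
plan([((H[0],H[1],150),A-45,0),((H[0],H[1],150),A-90,0),((H[0],H[1],60),A-90,0),((H[0],H[1],60),A-90,0,1)],mm=45)
E
```

```text
21.15 [ 481.9 -308.   127.9] F [ 1.1 -0.8  0.2] w 46.8 f 0.0
at [ 481.9 -308.   127.9] jaw 42.9 t 21.15
-0.84, -1.41, -0.37, 7.5, 0 | -1.67, -2.83, -0.74, 15.0, 0 | -2.51, -4.24, -1.1, 22.5, 0 | -3.35, -5.66, -1.47, 30.0, 0 | -4.19, -7.07, -1.84, 37.5, 0 | -5.02, -8.49, -2.21, 45.0, 0 | -5.02, -8.49, -2.21, 52.5, 0 | -5.02, -8.49, -2.21, 60.0, 0 | -5.02, -8.49, -2.21, 67.5, 0 | -5.02, -8.49, -2.21, 75.0, 0
0.0, 0.0, 0.0, 7.5, 0 | 0.0, 0.0, 0.0, 15.0, 0 | 0.0, 0.0, 4.5, 15.0, 0 | 0.0, 0.0, 9.0, 15.0, 0 | 0.0, 0.0, 9.0, 15.0, 0
```

Emit:
carry_out --motion '[-0.8, -1.4, -0.4, 7.5, 0, -1.7, -2.8, -0.7, 15, 0, -2.5, -4.2, -1.1, 22.5, 0, -3.3, -5.7, -1.5, 30, 0, -4.2, -7.1, -1.8, 37.5, 0, -5, -8.5, -2.2, 45, 0, -5, -8.5, -2.2, 52.5, 0, -5, -8.5, -2.2, 60, 0, -5, -8.5, -2.2, 67.5, 0, -5, -8.5, -2.2, 75, 0]'

```text
clock: 22.15
position: [454.1, -402.5, 148.8]
tcp_rot: [-0.0, 0.876, 0.482, 0.0]
contact_force: [0.6, -0.4, 0.6]
grip_width: 46.4
finger_force: 0.0
```

Emit:
carry_out --motion '[0, 0, 0, 7.5, 0, 0, 0, 0, 15, 0, 0, 0, 4.5, 15, 0, 0, 0, 9, 15, 0, 0, 0, 9, 15, 0, 0, 0, 9, 15, 0]'

```text
clock: 22.75
position: [454.1, -402.8, 59.1]
tcp_rot: [-0.0, 0.931, 0.366, -0.0]
contact_force: [-0.2, -0.3, 1.3]
grip_width: 46.1
finger_force: 0.0
```

```bash
python3 - <<'E'
from h import *
st(); print(rel(ch(-193.5,-49.5,4),A-90))
im=optics.read_camera('top')[:,:,::-1]; cv2.imwrite('top3raw.png',im)
c=cv2.resize(im[165:255,255:355],(600,540),interpolation=cv2.INTER_CUBIC)
for x,y,z in [(-103-51.5,68.5,13.5),(-103-51.5,-68.5,13.5),(-65,68.5,13.5),(-109,53,27),(-109,-53,27)]:
    u=(proj('top',[ch(x,y,z)])[0]-[255,165]+.5)*6; cv2.circle(c,tuple(int(k) for k in u),4,(0,255,0),1)
cv2.imwrite('pics/in.png',(np.clip((c/255.)**.6,0,1)*255).astype(np.uint8))
E
```

```text
22.75 [ 454.1 -402.8   59.1] F [-0.2 -0.3  1.3] w 46.1 f 0.0
(array([ 0.05, -0.02,  5.51]), np.float64(0.0))
```

View pics/in.png

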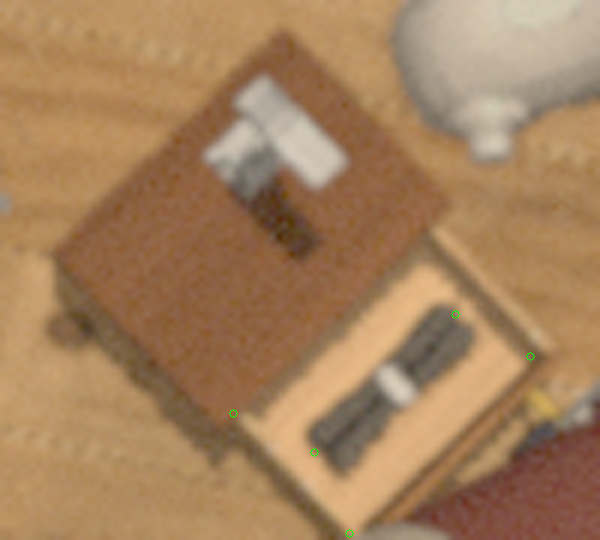

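The clamp lies flat and crosswise in the drawer, from about (325,445) to (460,325), clear of the walls. Next I'll grip the handle and push home.

Emit:
carry_out --motion '[0, 0, 2.5, 0, 0, 0, 0, 5, 0, 0, 0, 0, 5.5, 0, 0, 0, 0, 5.5, 0, -1, 0, 0, 5.5, 0, -1, 0, 0, 5.5, 0, -1, 0, 0, 5.5, 0, -1, 0, 0, 5.5, 0, -1, 0, 0, 5.5, 0, -1]'

```text
clock: 23.7
position: [454.0, -402.5, 4.6]
tcp_rot: [-0.0, 0.931, 0.366, 0.0]
contact_force: [-1.5, 2.4, 5.5]
grip_width: 13.6
finger_force: 30.0
```

Emit:
carry_out --motion '[1, 0, 0, 0, -1, 2.3, 0, 0, 0, -1, 3.6, 0, 0, 0, -1, 4.9, 0, 0, 0, -1, 6.2, 0, 0, 0, -1, 7.5, 0, 0, 0, -1, 8.7, 0, 0, 0, -1, 9.5, 0, 0, 0, -1, 9.9, 0, 0, 0, -1, 9.9, 0, 0, 0, -1]'

```text
clock: 24.7
position: [527.4, -334.5, 4.6]
tcp_rot: [0.0, 0.93, 0.366, 0.0]
contact_force: [-2.0, 2.0, 6.4]
grip_width: 13.7
finger_force: 30.0
```

Emit:
carry_out --motion '[0.2, 0, 0, 0, -1, 0.3, 0, 0, 0, -1, 0.3, 0, 0, 0, -1]'

```text
clock: 25.0
position: [527.4, -334.5, 4.6]
tcp_rot: [0.001, 0.931, 0.365, -0.001]
contact_force: [-4.3, -1.3, 6.3]
grip_width: 13.1
finger_force: 30.0
```

```bash
python3 - <<'E'
from h import *
st(); p=pose()[0]; print((p[:2]-C)@ex,(p[:2]-C)@ey)
E
```

```text
25.0 [ 527.4 -334.5    4.6] F [-4.3 -1.3  6.3] w 13.1 f 30.0
-93.82230264519062 -49.65629812698753
```

The drawer is home: it is back at its starting position and hits a hard stop. Now back to the stay tab.

```bash
python3 - <<'E'
from h import *
p=pose()[0]; U=np.array([621.1,-220.5,144.9])
plan([(p,A-90,0,4),((p[0],p[1],192),A-90,0),((U[0],U[1],192),A-90,0),((U[0],U[1],192),A-90,0,2)],mm=45)
E
```

```text
at [ 527.4 -334.5    4.6] jaw -47.1 t 25.0
0.0, 0.0, 0.0, -0.0, 0 | 0.0, 0.0, 0.0, -0.0, 0 | 0.0, 0.0, 0.0, -0.0, 0 | 0.0, 0.0, 0.0, -0.0, 0 | 0.0, 0.0, -3.75, -0.0, 0 | 0.0, 0.0, -7.49, -0.0, 0 | 0.0, 0.0, -11.24, -0.0, 0 | 0.0, 0.0, -14.99, -0.0, 0 | 0.0, 0.0, -18.74, -0.0, 0 | 3.66, -0.5, -18.74, -0.0, 0
3.66, -0.49, 0.0, -0.0, 0 | 7.31, -0.99, 0.0, -0.0, 0 | 10.97, -1.48, 0.0, -0.0, 0 | 10.97, -1.48, 0.0, -0.0, 0 | 10.97, -1.48, 0.0, -0.0, 0
```

Emit:
carry_out --motion '[0, 0, 0, 0, 0, 0, 0, 0, 0, 0, 0, 0, 0, 0, 0, 0, 0, 0, 0, 0, 0, 0, -4, 0, 0, 0, 0, -8, 0, 0, 0, 0, -12, 0, 0, 0, 0, -16, 0, 0, 0, 0, -18.8, 0, 0, 0, 0, -18.8, 0, 0]'

```text
clock: 26.0
position: [531.0, -335.5, 196.7]
tcp_rot: [0.004, 0.931, 0.366, 0.003]
contact_force: [-0.2, -0.2, -0.5]
grip_width: 46.4
finger_force: 0.0
```

```bash
python3 - <<'E'
from h import *
st(); print(rel((621.1,-220.5,192),A-90))
E
```

```text
26.0 [ 531.  -335.5  196.7] F [-0.2 -0.2 -0.5] w 46.4 f 0.0
(array([14.43, -2.29,  0.48]), np.float64(0.0))
```

Emit:
carry_out --motion '[3.6, -0.5, 0, 0, 0, 7.2, -1, 0, 0, 0, 10.8, -1.5, 0, 0, 0, 14.4, -2, 0, 0, 0, 14.4, -2, 0, 0, 0, 14.4, -2, 0, 0, 0]'

```text
clock: 26.6
position: [620.6, -219.2, 190.1]
tcp_rot: [-0.001, 0.93, 0.367, -0.001]
contact_force: [-0.0, -1.1, -0.0]
grip_width: 46.6
finger_force: 0.0
```

```bash
python3 - <<'E'
from h import *
st(); print(rel((621.1,-220.5,145),A-90))
E
```

```text
26.6 [ 620.6 -219.2  190.1] F [-0.  -1.1 -0. ] w 46.6 f 0.0
(array([-0.05,  0.14,  4.51]), np.float64(0.2))
```

Emit:
carry_out --motion '[0, 0.1, 2, 0, 0, 0, 0.1, 4, 0, 0, 0, 0.1, 4.5, 0, 0, 0, 0.1, 4.5, 0, -1, 0, 0.1, 4.5, 0, -1, 0, 0.1, 4.5, 0, -1, 0, 0.1, 4.5, 0, -1, 0, 0.1, 4.5, 0, -1, 0, 0.1, 4.5, 0, -1]'

```text
clock: 27.5
position: [621.0, -220.6, 147.8]
tcp_rot: [-0.001, 0.931, 0.366, 0.0]
contact_force: [-3.3, 2.5, 7.0]
grip_width: 19.4
finger_force: 30.0
```

```bash
python3 - <<'E'
from h import *
st()
h=ch(28,-30,88); p=pose()[0]; g=p+[0,0,5+DZ]
x,z=(g-h)[:2]@ex, g[2]-h[2]; print('hinge-rel grasp',x,(g-h)[:2]@ey,z, 'turned so far est', 171.5-np.degrees(np.arctan2(z,x)))
for th in -np.radians(range(6,103,6)):
    X=x*np.cos(th)+z*np.sin(th); Z=-x*np.sin(th)+z*np.cos(th)
    print(round(np.degrees(th)),round((X-x)/10,2),round(-(Z-z)/10,2))
E
```

```text
27.5 [ 621.  -220.6  147.8] F [-3.3  2.5  7. ] w 19.4 f 30.0
hinge-rel grasp 24.333071427966633 0.1136062474332629 102.27335817772257 turned so far est 94.88309851080226
-6 -1.08 -0.2
-12 -2.18 -0.28
-18 -3.28 -0.25
-24 -4.37 -0.11
-30 -5.44 0.15
-36 -6.48 0.52
-42 -7.47 1.0
-48 -8.41 1.58
-54 -9.28 2.25
-60 -10.07 3.01
-66 -10.79 3.84
-72 -11.41 4.75
-78 -11.93 5.72
-84 -12.35 6.74
-90 -12.66 7.79
-96 -12.86 8.88
-102 -12.94 9.97
```

Emit:
carry_out --motion '[-1.1, 0, -0.2, 0, -1, -2.2, 0, -0.3, 0, -1, -3.3, 0, -0.25, 0, -1, -4.4, 0, -0.1, 0, -1, -5.4, 0, 0.15, 0, -1, -6.5, 0, 0.5, 0, -1, -7.5, 0, 1, 0, -1, -8.4, 0, 1.6, 0, -1, -8.4, 0, 1.6, 0, -1]'

```text
clock: 28.4
position: [558.7, -278.1, 129.3]
tcp_rot: [-0.001, 0.931, 0.365, -0.0]
contact_force: [2.2, 4.7, -5.4]
grip_width: 19.8
finger_force: 30.0
```

Emit:
carry_out --motion '[-0.9, 0, 0.7, 0, -1, -1.7, 0, 1.45, 0, -1, -2.4, 0, 2.25, 0, -1, -3, 0, 3.15, 0, -1, -3.5, 0, 4.1, 0, -1, -3.9, 0, 5.1, 0, -1, -4.25, 0, 6.2, 0, -1, -4.4, 0, 7, 0, -1, -4.4, 0, 7, 0, -1]'

```text
clock: 29.3
position: [527.5, -307.2, 62.6]
tcp_rot: [-0.002, 0.931, 0.366, 0.001]
contact_force: [-0.1, 8.9, 9.8]
grip_width: 19.9
finger_force: 30.0
```

```bash
python3 - <<'E'
from h import *
st()
h=ch(28,-30,88); p=pose()[0]; g=p+[0,0,5+DZ]
x,z=(g-h)[:2]@ex, g[2]-h[2]; print('hinge-rel grasp',x,(g-h)[:2]@ey,z)
E
```

```text
29.3 [ 527.5 -307.2   62.6] F [-0.1  8.9  9.8] w 19.9 f 30.0
hinge-rel grasp -103.15966992858172 0.28053961196719923 17.052758345031307
```

Emit:
carry_out --motion '[0, 0, 0, 0, 0, 0, 0, 0, 0, 0, 0, 0, 0, 0, 0, 0, 0, 0, 0, 0, 0, 0, -3, 0, 0, 0.5, 0, -5, 0, -1, 0.5, 0, -5, 0, -1, 0.5, 0, -5, 0, -1, 0.5, 0, -5, 0, -1, 0.5, 0, -5, 0, -1]'

```text
clock: 30.3
position: [530.5, -304.8, 109.6]
tcp_rot: [-0.001, 0.931, 0.366, -0.001]
contact_force: [-0.2, 0.1, 0.7]
grip_width: 11.3
finger_force: 0.0
```

Emit:
carry_out --motion '[0, 0, 0, 0, -1, 0, 0, 0, 0, -1, 0, 0, 1, 0, -1, 0, 0, 1.8, 0, -1, 0, 0, 1.8, 0, -1]'

```text
clock: 30.8
position: [530.4, -304.0, 90.9]
tcp_rot: [-0.001, 0.931, 0.366, -0.001]
contact_force: [-0.0, 0.7, -0.9]
grip_width: 0.1
finger_force: 0.0
```

Emit:
carry_out --motion '[0, 0, 0.3, 0, -1, 0, 0, 0.6, 0, -1, 0, 0, 0.7, 0, -1, 0, 0, 0.7, 0, -1]'

```text
clock: 31.2
position: [531.5, -305.3, 87.8]
tcp_rot: [0.0, 0.931, 0.366, 0.001]
contact_force: [-1.9, 2.7, 8.7]
grip_width: 0.6
finger_force: 4.6
```

Emit:
carry_out --motion '[0, 0, 0.3, 0, -1, 0, 0, 0.5, 0, -1, 0, 0, 0.5, 0, -1]'

```text
clock: 31.5
position: [531.6, -305.5, 87.1]
tcp_rot: [-0.0, 0.931, 0.366, 0.002]
contact_force: [-7.5, 6.7, 30.4]
grip_width: 0.3
finger_force: 15.0
```

Emit:
carry_out --motion '[0, 0, -3, 0, -1, 0, 0, -7, 0, -1, 0, 0, -11, 0, -1, -3, 0, -13, 0, -1, -7, 0, -13, 0, -1, -11, 0, -13, 0, -1, -15, 0, -13, 0, -1, -15, 0, -13, 0, -1]'

```text
clock: 32.3
position: [414.6, -413.0, 212.3]
tcp_rot: [0.002, 0.933, 0.36, -0.002]
contact_force: [-0.4, -1.0, -1.3]
grip_width: 0.3
finger_force: 0.0
```

```bash
python3 - <<'E'
from h import *
st()
im=optics.read_camera('top')[:,:,::-1]; o=cv2.imread('top0raw.png')
# compare with the first picture: chest/stay/handle and bystanders
d=cv2.GaussianBlur(cv2.absdiff(im,o),(5,5),0).max(2)
print('stay region diff mean/max',d[175:222,288:335].mean().round(1),d[175:215,288:320].max(),'chest',d[170:240,262:335].mean().round(1))
m=(d>40).astype(np.uint8); 
for x,y,w,h,a in cv2.connectedComponentsWithStats(m)[2][1:]:
    if a>15: print('changed',x,y,w,h,a)
E
```

```text
32.3 [ 414.6 -413.   212.3] F [-0.4 -1.  -1.3] w 0.3 f 0.0
stay region diff mean/max 5.0 9 chest 5.0
changed 314 218 116 106 4430
changed 137 227 28 23 282
changed 281 309 18 26 115
changed 244 314 11 6 43
changed 252 320 10 11 76
changed 3 332 14 10 69
changed 228 332 66 52 1853
changed 228 366 10 5 21
changed 0 369 14 15 83
changed 220 380 8 4 19
```

The chest, stay and drawer look the same as in the first picture. Otherwise only the clamp's old spot and the arm have changed, so I'm handing in.

```bash
python3 -c "
from cell import arm
print(arm.job_done())"
```

```text
the job is handed in; nothing more can be done
None
```

The job is handed in: the clamp lies flat and crosswise in the drawer, which was pushed fully home before the stay was folded down to lock it, and the other things on the bench look unmoved in the last top picture.

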